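# Dock the clipped-nose fixture plate

## Robot

A 6-joint arm with a two-finger parallel gripper is mounted at the origin on the work surface. World frame = base frame: x ahead of the robot, y to its left, z up, the work surface at z = 0. Lengths are in mm, angles in rad, forces in N, time in s.
With the tool pointing down it reaches from about 275 to 750 mm from the base axis. Payload 10.2 kg.
Tool frame: the origin (TCP) lies between the finger pads; the fingertips stand 8 mm ahead of it and the grasp point (between the pads) lies 11 mm behind it; z points along the fingers, y is the line along which they close (so a half turn about z gives the same grasp; the last joint's range is limited). The gripper opens to 85 mm and grips with 20 to 120 N. Pads are 22 mm wide; open, the fingers measure 114 mm over their backs; the gripper's body (76 mm by 85 mm) begins 54 mm behind the grasp point. The pads swing forward as they close: fully open they stand 13 mm farther back than shut.
Start: joints at [-1.42, 0.313, 1.498, -0, 1.331, -0.223], TCP at [191.695, -488.758, 239.294] pointing down, gripper open.
Joint ranges: [-2.94, 2.94], [-0.97, 2.17], [0.19, 2.56], [-1.23, 4.37], [0.02, 3.11], [-2.88, 2.88]. Speed limits (rad/s): [2.39, 2.39, 3.01, 3.14, 3.14, 3.14].

## Interface

Orientations are given as a unit quaternion [w, x, y, z].
In Python, from rig import * gives the robot as it stands.
- The arm moves only by the shell command python3 -m handwheel 'ROWS' [FORCE]. ROWS is JSON, a list that holds one entry, the list of rows, each a list of 7 numbers: the shift along the world's x, y, z in mm, then the turn, a rotation vector about the world's x, y, z in degrees, then the opening, from -1 (shut) to 1 (fully open). A call has 1 to 8 rows; each row shifts and turns the commanded pose from where the row before left it; what a row does not reach is not made up. A row lasts 1/8 s, in which the tool goes at most 62.5 mm and 10.7 degrees, less where a joint would pass 70% of its speed; a pose out of reach is approached as far as the arm can. A call is refused whole if a number of a shift passes 62.5 or a number of a turn 10.7, either way. A call with a gripper value outside its range is refused whole. The fingers move at their own pace and stop on an object; FORCE is the grip in N (left out, the last holds). Time passes only in rows, so rows that do not move let the fingers close. It gives the time, the measured TCP pose, the force, the opening and the grip force at its end, in the units of the state.
- sense(): the state, without advancing time (a new reading comes with each control period).
- capture(name): name is "side" or "top" or "wrist"; returns a dict with "image" (480x640x3 uint8, red, green, blue), "fx", "fy", "cx", "cy" (pixels), "rvec" (rotation vector, rad) and "tvec" (3), from world to camera coordinates, as OpenCV has them; the wrist camera has in their place "hand_eye" (4x4, takes a point from camera to tool coordinates, whose origin is the TCP and whose axes are the flange's). Camera axes: x right, y down, z forward; pixel columns grow to the right and rows downward; lengths in mm; the calibration is good to about 2 mm. A picture is of the moment at which its call begins: read the wrist's pose just before it. There is no depth.
- finish_job(): hands the job in; it is judged then, once.
The state is a dict: "time_s": time; "joints": joint angles; "dq": joint speeds; "tau": joint torques, N m; "eef_pos": TCP position; "ee_rot": TCP orientation; "force": force on the tool from outside, world axes, zero at the start; "wrist_torque": the same for the moment, N m; "grip_width": opening from 0.0 (shut) to 1.0 (fully open); "grip_force": force on a finger pad.
Only numpy, scipy, OpenCV 4.12 (cv2) and the standard library are available. Lean on these libraries where they do the work, as an engineer would, in place of code of your own. Each camera call takes 0.05 s, during which the arm holds its last target. There are 200 camera calls.

## Task

Return the loose fixture plate with the two clipped nose corners to its own dock, the one whose end and label have the same clipped corners. It is too wide to pick up: slide it flat over the mat, nose first, and press it fully home against the end stop and its spring ejector until both spring catches snap out behind it and hold it. Do not ram it, and leave the other plates, the workpieces and the blue bin where they are.

Things in the scene. Friction and masses are not known exactly. Their poses are not given: they have to be found in the camera images.
- plate_clip: The plate to put away: bare aluminium fixture plate with a grid of small tapped holes (marks only), 120 mm long (own x), 88 mm wide (y), 16 mm thick, 0.37 to 0.6 kg, flat and loose on the mat (z = 0). Nose = +x end, both corners cut at 45 degrees, 24 by 24 mm; tail = -x end, square. Origin: centre of the underside. It starts with its nose within 0.6 rad of the docks' +x.
- plate_tail (a point): Middle of the plate's square tail face, 60 mm behind its origin and 8 mm up: the face to push on. Axes as the plate's.
- dock_clip: Its own dock, empty, fixed: two grey rails along own x, 18 mm tall, inner faces at y = -46 and +46 mm, no floor (the plate slides on the mat). +x is the way in. Its origin and axes are the plate's when home. End stop face at x = +60 mm with 45 degree corner pieces like the clipped nose. Rails begin at x = -84 mm. The docks stand in one row, 110 mm apart along y, in any order.
- dock_mouth (a point): Mouth of dock_clip, on the mat at x = -106 mm of the dock, y = 0: here the flared lead-ins of the rails begin, the mouth there about 7 mm wider on each side. Axes as the dock's.
- dock_label (a point): Label of dock_clip: card 42 x 66 mm lying 12 mm above the mat behind the end stop, x = +98 mm of the dock, with the dark outline of the clipped-nose plate on it.
- dock_square: A dock of the same make and size, empty, but with a plain square end and a square-nosed plate on its label: not the right one. Same origin and axes.
- dock_tongue: A dock of the same make and size with square shoulder blocks at its end; its own plate is already in it. Same origin and axes.
- plate_square: Bystander: square-nosed fixture plate 120 x 88 x 16 mm in use on the mat with a workpiece on it. Origin: centre of the underside.
- plate_tongue: Bystander: fixture plate with a 40 mm wide, 24 mm long square tongue at its nose, 120 x 88 x 16 mm over all, home and caught in dock_tongue. Origin: centre of the underside.
- work1: Bystander: machined steel part, tapered body 60 mm across and 60 mm tall with a dished head, 102 mm tall in all, standing on plate_square. Origin: centre of the underside.
- work2: Bystander: a second such part, standing on the mat left of the docks, nearer the robot. Origin: centre of the underside.
- bin: Bystander: blue open plastic bin, 120 x 160 x 60 mm, to the left beyond the docks. Origin: centre of the underside.
- catch_clip_l (a joint): Left spring catch of dock_clip, in the +y rail at x = -80 to -61.5 mm under a black housing 27 mm high. 0 = fully out, 6 mm into the channel; 0.0075 m = pushed back. The clipped corners cam both catches back as the nose passes: some 10 N in all, then a few N of drag. Its square inner face is only 1.5 mm behind the tail of a fully home plate, so it springs out only there, and holds the plate.
- catch_clip_r (a joint): The same catch in the right (-y) rail; both snap out behind the tail when the plate has been pushed fully home.
- ejector_clip (a joint): Spring ejector of dock_clip: steel plunger, 12 mm across, that sticks 12 mm out of the middle of the end stop, 9 mm up. 0 = out, 0.012 m = pressed flush with the stop. It pushes the plate back out with 5 N where it meets the nose, rising to 15 N when home, and throws the plate back 12 mm if it is let go before both catches have snapped out.
There are look-alikes about, which are no part of the job. Leave any turquoise or yellow look-alike of the plate_clip alone.

How it is judged:
By the outcome, as a careful person would: the job done as asked, in the order asked, and still so for the second after the job is handed in, with the robot touching nothing.
It also fails if it takes over 72 s, if anything falls off the work surface, if the arm or the gripper's body presses on something with over 40 N, if the wrist force passes 120 N, or if a joint passes its speed limit or range.

## Working session

There is one attempt and no reset: what is moved stays moved. The work goes in short steps, Python scripts to look and compute and a shell command to move; the robot and the scene stay as the last step left them, time stands still between calls to the robot, and variables do not carry over. Pictures are saved under pics/ and viewed, at most 10 in all, crops included, and the job is handed in when it is done.

```bash
mkdir -p pics
cat > h.py <<'E'
from rig import *
import numpy as np, cv2
from scipy.spatial.transform import Rotation as R
def save(n,f):
    s=sense(); c=capture(n); cv2.imwrite('pics/'+f+'.png',c['image'][:,:,::-1]); 
    np.save('pics/'+f+'.npy',dict(c=c,s=s),allow_pickle=True); return c
def ray(f,u,v):
    d=np.load('pics/'+f+'.npy',allow_pickle=True).item(); c=d['c']; s=d['s']
    k=np.array([(u-c['cx'])/c['fx'],(v-c['cy'])/c['fy'],1])
    if 'rvec' in c:
        M=R.from_rotvec(np.ravel(c['rvec'])).as_matrix(); return -M.T@np.ravel(c['tvec']),M.T@k
    H=np.array(c['hand_eye']); q=s['ee_rot']; T=R.from_quat([q[1],q[2],q[3],q[0]]).as_matrix()
    return T@H[:3,3]+np.array(s['eef_pos']),T@H[:3,:3]@k
def at(f,u,v,z):
    o,d=ray(f,u,v); return (o+d*(z-o[2])/d[2])
def tri(l):
    A=0;b=0
    for f,u,v in l:
        o,d=ray(f,u,v); d=d/np.linalg.norm(d); P=np.eye(3)-np.outer(d,d); A=A+P; b=b+P@o
    return np.linalg.solve(A,b)
E
python3 - <<'E'
from h import *
save('top','top0'); save('side','side0')
s=sense(); print(s['eef_pos'],s['ee_rot'],s['force'],s['grip_width'],s['time_s'])
for n in('top0','side0'): print(ray(n,320,240))
E
```

```text
[ 191.66688114 -488.53550396  238.80879591] [-5.61618205e-04  9.82585539e-01  1.85809965e-01  1.75195442e-05] [ 0.04471466  0.49627968 -0.68971471] 0.9998760622533491 0.1
(array([ 430.701565  ,    3.40276781, 1126.48212967]), array([ 0.09516419, -0.01790148, -0.99532794]))
(array([ 26.43117312, 554.22767882, 784.17429733]), array([ 0.48816957, -0.52209073, -0.69938489]))
```

View pics/top0.png

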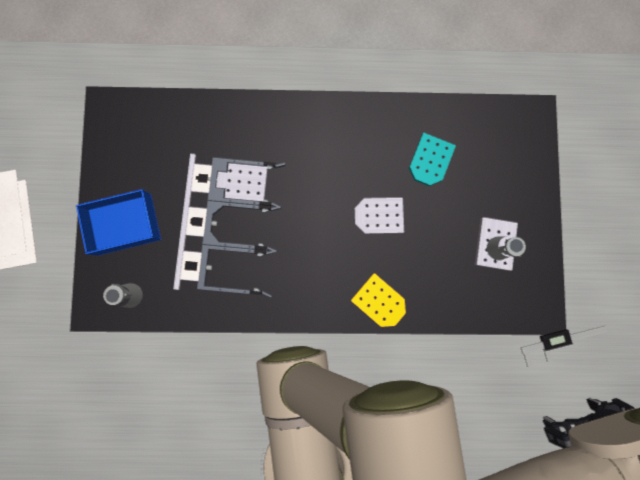

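View pics/side0.png

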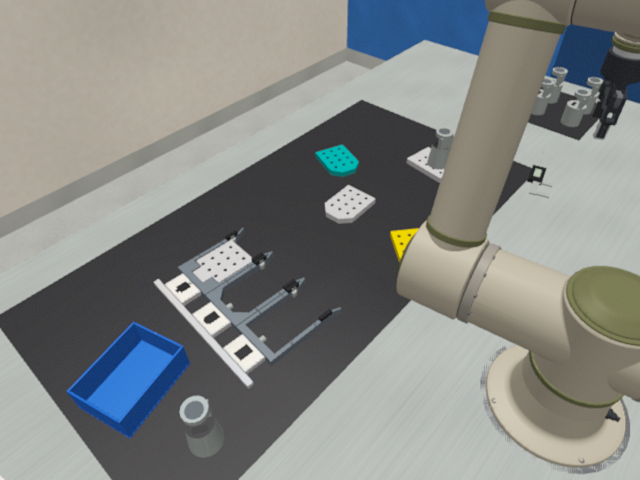

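The top view shows three loose clipped plates: bare aluminium at (380,215), turquoise at (433,159) and yellow at (380,300). The bare one fits the description. There are two empty docks: the middle one at (230,228), whose end and label look clipped, and the lower one at (230,275), which is square. I'll check this in an enlarged crop.

Run:
```python
import cv2
a=cv2.imread('pics/top0.png')[145:305,170:420]
cv2.imwrite('pics/crop0.png',cv2.resize(a,None,fx=3.2,fy=3.2,interpolation=cv2.INTER_CUBIC))
```

```text
(no output)
```

View pics/crop0.png

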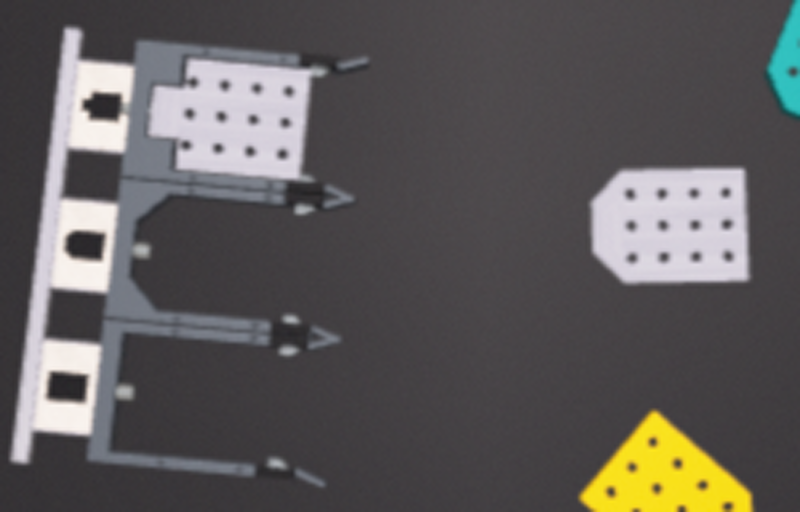

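Confirmed: the bare plate is at crop (670,225), nose left. The middle dock (crop (200,260)) has clipped end corners, the clipped label at (85,246) and the ejector at (142,250). Now I'll measure both.

Run:
```python
from h import *
g=lambda u,v,z: at('top0',u/3.2+170,v/3.2+145,z)[:2]
np.set_printoptions(precision=1,suppress=True)
P={k:g(*k,16) for k in [(744,169),(748,281),(591,203),(593,252),(623,171),(625,283)]}
for k in P: print(k,P[k])
tail=(P[744,169]+P[748,281])/2; nose=(P[591,203]+P[593,252])/2
ax=nose-tail; print('plate',(tail+nose)/2,np.hypot(*ax),np.degrees(np.arctan2(ax[1],ax[0])))
print('labels',[g(*k,12) for k in [(105,107),(81,246),(67,388)]])
print('ej',g(142,250,15)); 
for a in [(167,195,18),(285,206,18),(155,310,18),(270,320,18),(136,215,18),(131,280,18),(352,198,18),(340,340,18)]: print(a,g(*a))
q=sense()['ee_rot'];print(R.from_quat([q[1],q[2],q[3],q[0]]).as_matrix())
c=capture('wrist'); print(c['hand_eye'])
```

```text
(744, 169) [ 645.3 -222.3]
(748, 281) [ 557.1 -224.6]
(591, 203) [ 616.9 -102.3]
(593, 252) [ 578.4 -103.9]
(623, 171) [ 642.5 -127.3]
(625, 283) [ 554.5 -128.8]
plate [ 599.4 -163.3] 120.35813624716447 91.70831305932792
labels [array([688.6, 277.7]), array([578.9, 292.3]), array([469.2, 298.8])]
ej [575.9 244.6]
(167, 195, 18) [618.6 226.1]
(285, 206, 18) [611.2 135. ]
(155, 310, 18) [529.3 232.5]
(270, 320, 18) [522.6 144.5]
(136, 215, 18) [602.7 249.4]
(131, 280, 18) [552.2 251.6]
(352, 198, 18) [618.1  83.4]
(340, 340, 18) [507.8  90.6]
[[ 0.9  0.4 -0. ]
 [ 0.4 -0.9  0. ]
 [ 0.  -0.  -1. ]]
[[   0.    -0.9   -0.3   85.5]
 [   1.     0.     0.     0.3]
 [  -0.    -0.3    0.9 -135.7]
 [   0.     0.     0.     1. ]]
```

```bash
python3 -m handwheel '[[[45,36,0,0,0,-6,-0.1],[50,40,0,0,0,-6,-0.1],[50,40,0,0,0,-6,-0.1],[50,40,0,0,0,-8,-0.1],[50,40,0,0,0,0,-0.1],[50,40,0,0,0,0,-0.1],[50,40,0,0,0,0,-0.1],[50,40,0,0,0,0,-0.1]]]'
```

```text
time_s: 1.15
eef_pos: [579.7, -177.9, 239.1]
ee_rot: [-0.0, 0.999, -0.04, -0.0]
force: [-0.4, -0.3, 0.3]
grip_width: 0.447
grip_force: 0.0
```

```bash
python3 -m handwheel '[[[45,6,0,0,0,0,-0.1],[45,6,0,0,0,0,-0.1],[0,0,-50,0,0,0,-0.1],[0,0,-50,0,0,0,-0.1],[0,0,-50,0,0,0,-0.1],[0,0,-50,0,0,0,-0.1],[0,0,0,0,0,0,-0.1],[0,0,0,0,0,0,-0.1]]]'; python3 -c "
from h import *
save('top','top1');save('side','side1')
a=cv2.imread('pics/top1.png')[130:310,300:540];b=cv2.imread('pics/side1.png')[120:300,280:520]
cv2.imwrite('pics/c1.png',cv2.resize(np.vstack([a,b]),None,fx=1.65,fy=1.65,interpolation=cv2.INTER_CUBIC))"
```

```text
time_s: 2.15
eef_pos: [669.4, -167.9, 41.6]
ee_rot: [0.001, 0.999, -0.04, 0.001]
force: [0.4, -0.7, 1.1]
grip_width: 0.452
grip_force: 0.0
```

View pics/c1.png

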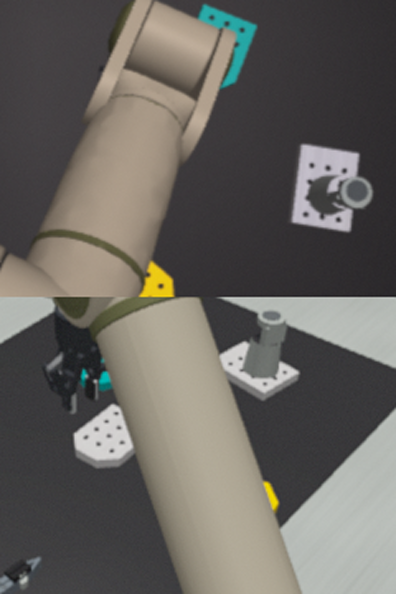

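```bash
python3 -m handwheel '[[[0,4,-16,0,0,0,-0.1],[0,0,-15,0,0,0,-0.1],[0,0,0,0,0,0,-0.1],[-10,0,0,0,0,0,-0.1],[-10,0,0,0,0,0,-0.1],[-10,0,0,0,0,0,-0.1],[-10,0,0,0,0,0,-0.1],[-10,0,0,0,0,0,-0.1]]]'; python3 -m handwheel '[[[-8,0,0,0,0,0,-0.1],[-5,0,0,0,0,0,-0.1],[-3,0,0,0,0,0,-0.1],[0,0,0,0,0,0,-0.1],[4,0,0,0,0,0,-0.1]]]'
```

```text
time_s: 3.25
eef_pos: [617.8, -163.4, 7.9]
ee_rot: [-0.0, 0.999, -0.04, -0.0]
force: [2.0, -0.3, -1.2]
grip_width: 0.452
grip_force: 1.0
time_s: 3.88
eef_pos: [606.3, -163.5, 8.3]
ee_rot: [-0.0, 0.999, -0.04, -0.0]
force: [-0.2, -0.0, -0.7]
grip_width: 0.448
grip_force: 0.0
```

```bash
python3 -m handwheel '[[[12,0,15,0,0,0,-0.1],[0,0,50,0,0,0,-0.1],[0,0,50,0,0,10,-0.1],[-15,-17,50,0,0,10,-0.1],[-15,-17,27,0,0,10,-0.1],[-15,-17,0,0,0,10,-0.1],[-15,-17,0,0,0,10,-0.1],[-15,-18,0,0,0,10,-0.1]]]'; python3 -m handwheel '[[[-8,0,0,0,0,10,-0.1],[0,0,0,0,0,10,-0.1],[0,0,0,0,0,10,-0.1],[0,0,0,0,0,0,-0.1],[0,0,0,0,0,0,-0.1]]]'; python3 -c "
from h import *
save('top','top2');save('wrist','w2')
a=cv2.imread('pics/top2.png')[145:305,170:420]
cv2.imwrite('pics/c2.png',cv2.resize(a,None,fx=3.2,fy=3.2,interpolation=cv2.INTER_CUBIC))"
```

```text
time_s: 4.88
eef_pos: [543.0, -249.9, 200.4]
ee_rot: [-0.0, 0.884, 0.468, -0.0]
force: [-0.3, -0.2, -0.3]
grip_width: 0.447
grip_force: 0.0
time_s: 5.5
eef_pos: [535.4, -249.4, 200.3]
ee_rot: [-0.0, 0.736, 0.677, -0.0]
force: [-0.1, 0.2, 0.6]
grip_width: 0.451
grip_force: 0.0
```

View pics/w2.png

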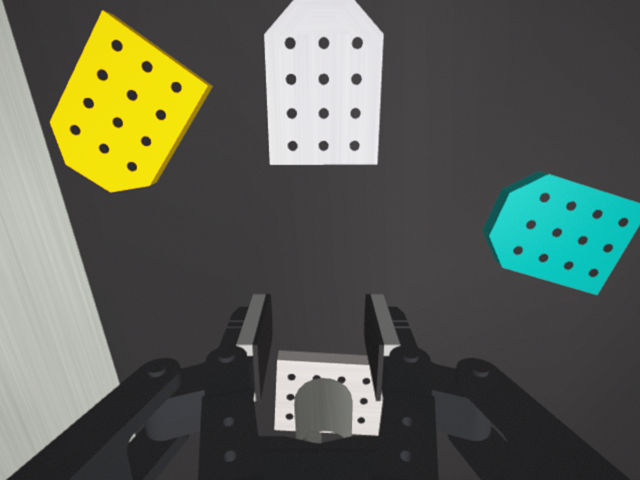

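View pics/c2.png

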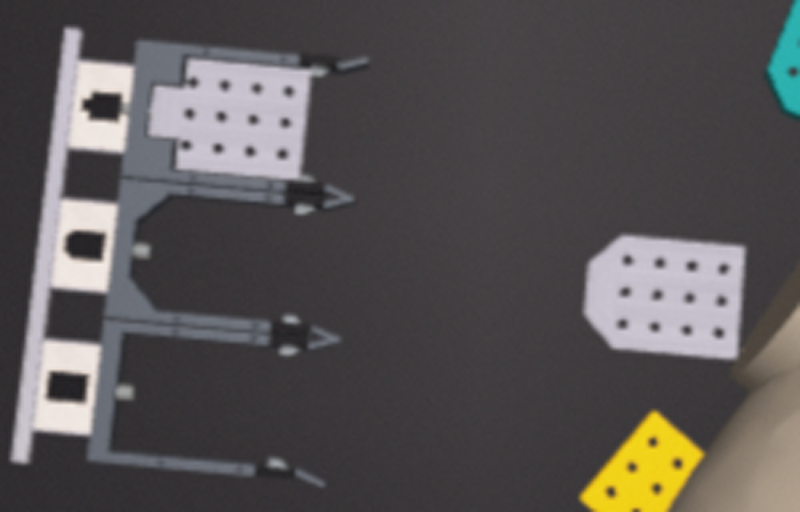

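Plate in wrist view: tail corners (270,164) and (378,164), side corners (265,35) and (383,33). In the top crop the plate at (665,295) is now parallel to the dock, and the yellow and turquoise plates haven't moved.

Run:
```python
from h import *
np.set_printoptions(precision=1,suppress=True)
g=lambda u,v,z: at('top2',u/3.2+170,v/3.2+145,z)[:2]
def plate(a,b,n1,n2):
    t=(a+b)/2;n=(n1+n2)/2;x=n-t;print('t',t,'L',np.hypot(*x),'W',np.hypot(*(a-b)),np.degrees(np.arctan2(x[1],x[0])));return t
plate(g(746,246,16),g(739,358,16),g(590,263,16),g(585,312,16))
w=lambda u,v:at('w2',u,v,16)[:2]
plate(w(270,164),w(378,164),w(265,35),w(383,33))
print(w(270,164),w(378,164))
# dock line fit
L=[g(81,246,12),g(142,250,15),(g(167,195,18)+g(155,310,18))/2,(g(285,206,18)+g(270,320,18))/2,(g(352,198,18)+g(340,340,18))/2]
L=np.array(L);p=np.polyfit(L[:,1],L[:,0],1);print(p,np.degrees(np.arctan(p[0])),L[:,0]-np.polyval(p,L[:,1]))
print([np.polyval(p,y) for y in(-226,-80,0,30,200)])
```

```text
t [ 540.9 -220.2] L 120.84657884152817 W 87.55702056049077 85.34599915768284
t [ 544.1 -217.2] L 96.2014544650905 W 88.8801657009067 85.60425438505308
[ 499.9 -213.6] [ 588.4 -220.9]
[  0.1 556. ] 4.535525313165236 [-0.3  0.6 -0.2 -0.2  0.1]
[np.float64(538.0370177199171), np.float64(549.6185569982192), np.float64(555.9646059178368), np.float64(558.3443742626935), np.float64(571.8297282168808)]
```

```bash
python3 -m handwheel '[[[5,0,-55,0,0,0,-0.1],[0,0,-55,0,0,0,-0.1],[0,0,-50,0,0,0,-0.1],[0,0,-30,0,0,0,-0.1],[0,0,0,0,0,0,-0.1],[0.5,6,0,0,0,0,-0.1],[0.5,6,0,0,0,0,-0.1],[0.5,6,0,0,0,0,-0.1]]]'; python3 -m handwheel '[[[0.5,8,0,0,0,0,-0.1],[0.9,12,0,0,0,0,-0.1],[0.9,12,0,0,0,0,-0.1],[0.9,12,0,0,0,0,-0.1],[0.9,12,0,0,0,0,-0.1],[0.9,12,0,0,0,0,-0.1],[0.9,12,0,0,0,0,-0.1],[0.9,12,0,0,0,0,-0.1]]]'
```

```text
time_s: 6.6
eef_pos: [541.9, -230.9, 10.6]
ee_rot: [0.0, 0.735, 0.678, 0.0]
force: [-0.0, 0.4, 0.0]
grip_width: 0.45
grip_force: 0.0
time_s: 7.6
eef_pos: [548.8, -138.8, 10.5]
ee_rot: [0.0, 0.735, 0.678, 0.0]
force: [0.1, -5.3, 3.1]
grip_width: 0.45
grip_force: 2.6
```

```bash
python3 -m handwheel '[[[0.9,12,0,0,0,0,-0.1],[0.9,12,0,0,0,0,-0.1],[0.9,12,0,0,0,0,-0.1],[0.9,12,0,0,0,0,-0.1],[0.9,12,0,0,0,0,-0.1],[0.9,12,0,0,0,0,-0.1],[0.4,5,0,0,0,0,-0.1],[0,0,0,0,0,0,-0.1]]]'; python3 -c "
from h import *
save('top','top3');save('wrist','w3')
a=cv2.imread('pics/top3.png')[165:285,180:340]
a=cv2.resize(a,None,fx=3.5,fy=3.5,interpolation=cv2.INTER_CUBIC)
b=cv2.imread('pics/w3.png')
cv2.imwrite('pics/c3.png',a)"
```

```text
time_s: 8.6
eef_pos: [554.0, -61.6, 10.0]
ee_rot: [-0.001, 0.735, 0.678, 0.0]
force: [-0.7, -0.7, 0.6]
grip_width: 0.449
grip_force: 0.0
```

View pics/c3.png

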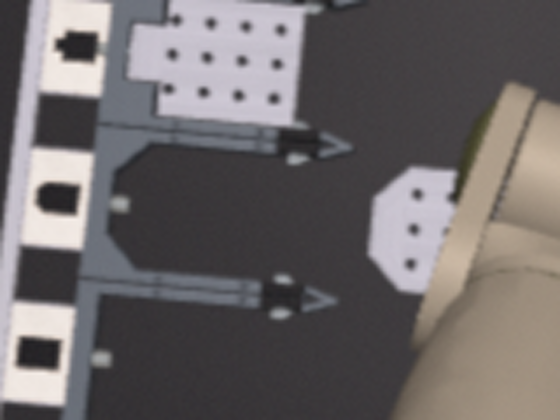

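Plate nose at crop (371,225) is just before the mouth, whose flare tips are at (353,148) and (338,301). I'll check the offset.

Run:
```python
from h import *
g=lambda u,v,z: at('top3',u/3.5+180,v/3.5+165,z)[:2]
n=(g(374,200,16)+g(369,251,16))/2; s=(g(410,167,16)+g(401,292,16))/2
for p in(n,s): print(p,p[0]-(556+0.0793*p[1]))
print(g(410,167,16)-g(401,292,16))
```

```text
[562.23353966  67.38288214] 0.8900771043263376
[559.81743909  43.34476437] 0.38019927236769036
[88.96861439 -5.04802793]
```

```bash
python3 -m handwheel '[[[0.6,8,0,0,0,0,-0.1],[0.6,8,0,0,0,0,-0.1],[0.6,8,0,0,0,0,-0.1],[0.6,8,0,0,0,0,-0.1],[0.6,8,0,0,0,0,-0.1],[0.6,8,0,0,0,0,-0.1]]]';python3 -m handwheel '[[[0.6,8,0,0,0,0,-0.1],[0.6,8,0,0,0,0,-0.1],[0.6,8,0,0,0,0,-0.1],[0.6,8,0,0,0,0,-0.1],[0.6,8,0,0,0,0,-0.1],[0.6,8,0,0,0,0,-0.1]]]'
```

```text
time_s: 9.45
eef_pos: [558.0, -13.9, 10.3]
ee_rot: [-0.0, 0.735, 0.678, -0.0]
force: [-0.4, -2.2, -1.6]
grip_width: 0.453
grip_force: 1.0
time_s: 10.2
eef_pos: [561.7, 33.5, 10.4]
ee_rot: [0.0, 0.735, 0.678, -0.0]
force: [-1.0, -5.5, -1.2]
grip_width: 0.448
grip_force: 2.6
```

```bash
python3 -m handwheel '[[[0.6,8,0,0,0,0,-0.1],[0.6,8,0,0,0,0,-0.1],[0.6,8,0,0,0,0,-0.1],[0.6,8,0,0,0,0,-0.1],[0.6,8,0,0,0,0,-0.1],[0.6,8,0,0,0,0,-0.1]]]';python3 -m handwheel '[[[0.4,5,0,0,0,0,-0.1],[0.4,5,0,0,0,0,-0.1],[0.3,4,0,0,0,0,-0.1],[0.3,4,0,0,0,0,-0.1],[0.3,3,0,0,0,0,-0.1],[0.2,2,0,0,0,0,-0.1]]]'
```

```text
time_s: 10.95
eef_pos: [565.3, 81.5, 10.4]
ee_rot: [0.0, 0.735, 0.678, -0.0]
force: [-0.8, -5.0, -1.0]
grip_width: 0.447
grip_force: 2.8
time_s: 11.7
eef_pos: [567.1, 104.4, 10.4]
ee_rot: [0.0, 0.735, 0.678, -0.0]
force: [-1.2, -5.5, -0.5]
grip_width: 0.454
grip_force: 2.9
```

```bash
python3 -m handwheel '[[[0.2,2,0,0,0,0,-0.1],[0.2,2,0,0,0,0,-0.1],[0.2,2,0,0,0,0,-0.1],[0.2,2,0,0,0,0,-0.1]]]';python3 -m handwheel '[[[0.2,2,0,0,0,0,-0.1],[0.2,2,0,0,0,0,-0.1]]]';python3 -m handwheel '[[[0.1,1,0,0,0,0,-0.1],[0.1,1,0,0,0,0,-0.1]]]'
```

```text
time_s: 12.2
eef_pos: [567.9, 111.8, 10.4]
ee_rot: [0.001, 0.735, 0.678, -0.001]
force: [-1.8, -11.9, 1.0]
grip_width: 0.445
grip_force: 6.1
time_s: 12.45
eef_pos: [568.3, 115.0, 10.4]
ee_rot: [0.001, 0.735, 0.678, -0.001]
force: [-2.6, -14.3, 1.3]
grip_width: 0.451
grip_force: 7.6
time_s: 12.7
eef_pos: [568.4, 116.6, 10.4]
ee_rot: [0.001, 0.735, 0.678, -0.002]
force: [-2.2, -15.6, 1.6]
grip_width: 0.453
grip_force: 8.3
```

```bash
for i in 1 2; do python3 -m handwheel '[[[0.1,1,0,0,0,0,-0.1],[0.1,1,0,0,0,0,-0.1]]]' | sed -n 2,4p;done;  python3 -m handwheel '[[[0.1,1,0,0,0,0,-0.1],[0,0,0,0,0,0,-0.1]]]'
```

```text
eef_pos: [568.7, 118.4, 10.4]
ee_rot: [0.001, 0.735, 0.678, -0.002]
force: [-2.4, -17.6, 2.0]
eef_pos: [568.8, 120.1, 10.4]
ee_rot: [0.001, 0.735, 0.678, -0.002]
force: [-3.2, -19.5, 1.0]
time_s: 13.45
eef_pos: [568.9, 121.0, 10.4]
ee_rot: [0.001, 0.735, 0.679, -0.002]
force: [-2.5, -19.0, 2.2]
grip_width: 0.449
grip_force: 9.7
```

```bash
for i in 1 ; do python3 -m handwheel '[[[0.1,1,0,0,0,0,-0.1],[0,0,0,0,0,0,-0.1]]]' | sed -n 2,4p;done;  python3 -m handwheel '[[[0.1,1,0,0,0,0,-0.1],[0,0,0,0,0,0,-0.1]]]'
```

```text
eef_pos: [569.1, 122.2, 10.4]
ee_rot: [0.001, 0.735, 0.679, -0.002]
force: [-2.2, -17.8, 1.4]
time_s: 13.95
eef_pos: [569.2, 123.2, 10.4]
ee_rot: [0.001, 0.735, 0.679, -0.002]
force: [-3.4, -17.6, 2.4]
grip_width: 0.454
grip_force: 9.3
```

```bash
python3 -m handwheel '[[[0.1,1,0,0,0,0,-0.1],[0,0,0,0,0,0,-0.1]]]'| sed -n 2,4p;  python3 -m handwheel '[[[0.1,0.7,0,0,0,0,-0.1],[0,0,0,0,0,0,-0.1]]]'; python3 -c "
from h import *
save('wrist','w4')"
```

```text
eef_pos: [569.2, 123.3, 10.4]
ee_rot: [0.001, 0.735, 0.679, -0.002]
force: [-4.1, -23.2, 3.3]
time_s: 14.45
eef_pos: [569.2, 123.4, 10.4]
ee_rot: [0.002, 0.734, 0.679, -0.003]
force: [-3.5, -27.4, 3.0]
grip_width: 0.452
grip_force: 13.9
```

View pics/w4.png

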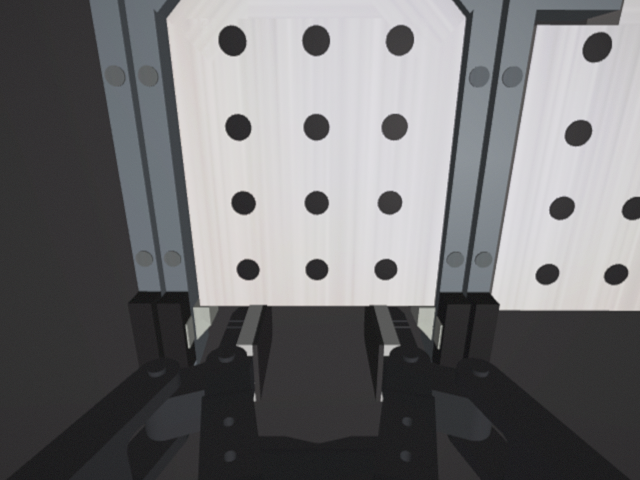

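The plate is at the hard stop (27 N). Both pale catches stand out behind the tail, at (203,325) and (427,325). I'll release gently and check that they hold.

```bash
python3 -m handwheel '[[[-0.1,-1.5,0,0,0,0,-0.1],[-0.1,-1.5,0,0,0,0,-0.1],[0,0,0,0,0,0,-0.1]]]'| sed -n 2,4p;  python3 -m handwheel '[[[-0.4,-5,0,0,0,0,-0.1],[-0.6,-8,0,0,0,0,-0.1],[0,0,40,0,0,0,-0.1],[0,0,50,0,0,0,-0.1],[0,0,50,0,0,0,-0.1],[0,0,0,0,0,0,-0.1],[0,0,0,0,0,0,-0.1]]]'; python3 -c "
from h import *
save('wrist','w5')"
```

```text
eef_pos: [569.1, 122.8, 10.4]
ee_rot: [0.001, 0.735, 0.678, -0.001]
force: [-1.2, -12.7, 1.5]
time_s: 15.75
eef_pos: [567.8, 111.3, 149.6]
ee_rot: [-0.0, 0.735, 0.678, -0.0]
force: [0.2, 0.9, 0.4]
grip_width: 0.45
grip_force: 0.0
```

View pics/w5.png

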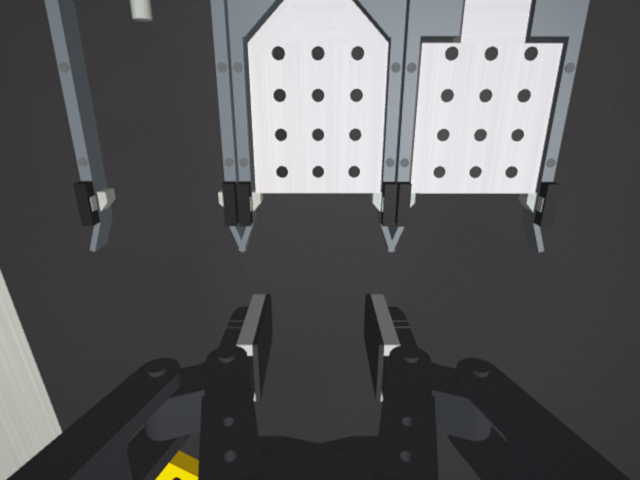

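The plate's tail (row 193) sits level with the caught tongue plate beside it. Both catches are out behind it, at (256,201) and (378,200), and the gripper is clear.

```bash
python3 -c "
from rig import *
print(finish_job())"
```

```text
the job is handed in; nothing more can be done
None
```

The bare clipped-nose plate is fully home in its own (middle) dock with both spring catches out behind it; I never touched the other items, and the job was handed in after about 16 s of robot time.

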